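# Clamp a ceramic house in the ratchet clamp for name painting

## Robot

A 6-joint arm with a two-finger parallel gripper is mounted at the origin on the work surface. World frame = base frame: x ahead of the robot, y to its left, z up, the work surface at z = 0. Lengths are in mm, angles in rad, forces in N, time in s.
With the tool pointing down it reaches from about 350 to 975 mm from the base axis. Payload 7.1 kg.
Tool frame: the origin (TCP) lies on the front face of the gripper's body, between the roots of the fingers; the fingertips stand 80 mm ahead of it and the grasp point (between the pads) lies 61 mm ahead of it (env.tips_ahead is the distance from the TCP to the fingertips, in mm); z points along the fingers, y is the line along which they close (so a half turn about z gives the same grasp; the last joint's range is limited). The gripper opens to 88 mm and grips with 3 to 60 N. Pads are 20 mm wide; open, the fingers measure 115 mm over their backs; the gripper's body (75 mm by 178 mm) begins 61 mm behind the grasp point.
Start: joints at [-1.219, 0.423, 1.63, -0, 1.089, -0.019], TCP at [226.492, -582.5, 302.675] pointing down, gripper open.
Joint ranges: [-3, 3], [-0.9, 2.11], [0.09, 2.58], [-1.31, 4.45], [0.11, 2.69], [-2.54, 2.54]. Speed limits (rad/s): [2.39, 2.39, 3.01, 3.14, 3.14, 3.14].

## Interface

Orientations are given as a unit quaternion [x, y, z, w].
In Python, from station import env, set_gripper, viewer, workorder gives the robot as it stands. Calls block until the motion is done:
- env.reach(position, orientation): joint-space move of the TCP to a pose.
- env.move_l(position, rot=None, rate=150, f_stop=None): straight line of the TCP; rot=None keeps the orientation; rate is the mean speed in mm/s. With f_stop (N) it stops when the force on the tool has changed by that much, and returns True; else False.
- env.move_joints(angles): joint-space move.
- set_gripper(opening): finger opening in mm; the grip force is fixed at half the most; returns when the fingers have stopped.
- env.hold(seconds).
- env.ik(position, orientation): joint angles nearest the present ones, or None.
- env.read_state(): the state.
- viewer.camera(name): name is "scene" or "top" or "wrist"; returns the picture (400x640x3 uint8, blue, green, red); there is no depth.
- viewer.camera_params(name): a dict with "fx", "fy", "cx", "cy" (pixels), "dist" ([k1, k2, p1, p2, k3] as OpenCV has them; the pictures are not rectified), "pose" (4x4, takes a point from camera to world coordinates); the wrist camera has in their place "tool_from_camera" (4x4, takes a point from camera to tool coordinates, whose origin is the TCP and whose axes are the flange's). Camera axes: x right, y up, looking along -z (the intrinsics and any distortion apply to the point x, -y, -z); pixel columns grow to the right and rows downward; lengths in mm; the calibration is good to about 2 mm. A picture is of the moment at which its call begins: read the wrist's pose just before it. camera_params takes no time and is no camera call.
A pose or a line that the arm cannot do raises env.IKError and nothing moves.
- workorder.sign_off(): hands the job in; it is judged then, once.
The state is a dict: "time_s": time; "qpos": joint angles; "dq": joint speeds; "tau": joint torques, N m; "tool_pos": TCP position; "orientation": TCP orientation; "force": force on the tool from outside, world axes, zero at the start; "wrist_torque": the same for the moment, N m; "width": finger opening in mm; "grip_force": force on a finger pad.
Only numpy, scipy, OpenCV 4.12 (cv2) and the standard library are available. Lean on these libraries where they do the work, as an engineer would, in place of code of your own. Each camera call takes 0.05 s, during which the arm holds its last target. There are 200 camera calls.

## Task

The painting clamp was left wound too far shut for the ceramic house. Swing its pawl right out so that it stays clear by itself, wind the knob back until the jaw is fully open, stand the house upright on the cork bed between the jaws with its long side running from jaw to jaw and let go of it, then swing the pawl back into the teeth and wind the knob forward exactly three clicks, so that the sprung pad holds the house. Set the house down without dropping it, never force the pad beyond that third click, and leave the other pottery, jar and brush where they are.

Things in the scene. Friction and masses are not known exactly. Their poses are not given: they have to be found in the camera images.
- clamp: Ratchet clamp fixed to the table: wooden footboard 130 x 390 mm, 18 mm thick. Origin on the table; x across the clamp, y along it (within 0.2 rad of the world's y). On its middle line (x = 0), in y: pawl hinge -190 mm, knob axis -85 mm, moving jaw, bed, fixed jaw at the +y end. Rack and pinion: the jaw moves 25 mm per rad of knob.
- bed_mid (a point): Middle of the clamp's cork bed, on its upper face 25 mm above the table, at clamp y = +80 mm; axes as the clamp's. Bed 90 mm (x) by 100 mm (y), open at both x sides. Fixed steel jaw's face at y = +42 mm; the moving jaw's black pad face at y = -42 mm when fully open (gap 84 mm), nearer when wound. Jaws 56 mm wide, tops up to 78 mm above the table.
- knob_grip (a point): On the knob's upright axis, 86 mm above the table, where to grip: a black bar 68 mm long (this frame's y), 14 mm thick (this frame's x: pinch across it), from 67 to 101 mm above the table, within about 1 rad of the clamp's y. Under it, turning with it, a steel ratchet disc, diameter 124 mm, with 18 upright teeth on its face, tops 57 mm above the table.
- ratchet (a joint): Knob and disc angle (rad): 0 = jaw fully open (hard stop); grows clockwise seen from above, closing the jaw, to 1.6. Starts at 1.07 to 1.45. With the pawl in it cannot go back past the last click; clicks from open at 0.326, 0.675, 1.024 (third), 1.373. To click, turn 0.05 to 0.15 past and let go. Friction 0.03 N m: stays where left, but the pressed pad may push it back onto its click.
- pad (a joint): How far the moving jaw's sprung pad is pressed in (m): 0 = free, 0.016 = bottomed. Pushes 2 N at first, 0.4 N more per mm. At the third click with the house clamped it is in 5 to 9 mm; a fourth click presses it in over 13 mm: too much.
- pawl_ball (a point): Centre of the black ball (28 mm diameter) atop the pawl's handle, a 10 mm rod, 70 mm from the hinge. Pawl in: straight above the hinge, 136 mm above the table. Pawl out: 48 mm farther from the knob (towards the clamp's -y), 117 mm above the table. It can be pushed over with closed fingers; following its arc about the hinge it takes under 3 N, a straight sideways push rubs more.
- house_center (a point): Centre, 47 mm above its foot, of the loose ceramic house: white block 50 mm (its x) by 64 mm (its y), walls 66 mm high, terracotta gable roof with ridge along y, 94 mm high in all, 0.25 to 0.5 kg. Stands on the table beyond the clamp in a row with the mug and bell, in any order, about 150 mm apart. Grasp across its x on the walls. Either end may face either jaw.
- pawl (a joint): Angle of the pawl (rad): 0 = in, its nose between the teeth; 0.75 = swung right out (stop). Weighted: below about 0.4 it sinks in, above that it sinks out and stays out, taking about half a second. It rides up to about 0.2 over each tooth as the knob advances, and may start resting on a tooth.
- pawl_hinge (a point): The pawl's hinge axis (along the clamp's x), 66 mm above the table. From it the nose arm, 60 mm long and 14 mm wide, lies level towards the knob when in, and the handle stands upright on it. Bracket 36 mm wide, up to 76 mm above the table.
- mug: White mug, 74 mm diameter, 88 mm high, with a handle; origin at the centre of its foot. Leave alone.
- bell: Terracotta bell, 72 mm diameter, 88 mm high; origin at the centre of its foot. Leave alone.
- bowl: White bowl, 120 mm diameter, 50 mm high; origin at the centre of its foot. Leave alone.
- paint_jar: Glass jar, 56 mm diameter, 75 mm high; origin at the centre of its foot. Leave alone.
- brush: Paint brush 180 mm long lying on the table. Leave alone.
Mind the look-alikes: they are no part of the job. Leave any black, purple or turquoise look-alike of the part that bears house_center alone.

How it is judged (in metres and radians):
On the way, in this order (a step that is already met when the one before it is completed fails the run):
1. the pawl is swung right out and stays out (value of joint pawl above 0.6 rad), for 0.2 s.
2. the knob is wound back until the jaw is fully open, the pawl still out (value of joint ratchet below 0.12 rad and value of joint pawl above 0.6 rad), for 0.1 s.
3. the house stands on the bed between the open jaws, let go (x of house_center in the frame of bed_mid between -0.025 and 0.025 m and y of house_center in the frame of bed_mid between -0.02 and 0.02 m and z of house_center in the frame of bed_mid below 0.052 m and angle between house_center's own z axis and vertical below 0.1 rad and contact force between the fingers and house below 0.05 N and value of joint ratchet below 0.2 rad), for 0.1 s.
4. the knob is wound past the first click with the pawl in (value of joint pawl below 0.3 rad and value of joint ratchet between 0.3 and 0.7 rad).
At the end, for the whole second after the job is handed in: Pawl in the teeth (below 0.1 rad), knob at the third click (0.97 to 1.2 rad), pad pressed in 3 to 12 mm and pushing on the house with over 1.5 N; house at rest on the bed, upright within 0.1 rad, within 25 mm of the bed's middle line, long side within 0.15 rad of the clamp's length (value of joint pawl below 0.1 rad and value of joint ratchet between 0.97 and 1.2 rad and value of joint pad between 0.003 and 0.012 m and contact force between pad and house above 1.5 N and x of house_center in the frame of bed_mid between -0.025 and 0.025 m and z of house_center in the frame of bed_mid below 0.052 m and angle between house_center's own z axis and vertical below 0.1 rad and angle between the y axis of house_center and the y axis of bed_mid, either way round below 0.15 rad and linear speed of house below 0.02 m/s); the robot touches nothing.
It fails at once if the pad is forced beyond the third click (pressed in more than 13 mm) (value of joint pad above 0.013 m).
It fails at once if the house is dropped (falls faster than 0.6 m/s while not held) (contact force between the fingers and house below 0.05 N and linear speed of house above 0.6 m/s).
It fails at once if the mug, bell, bowl, jar or brush is moved more than 40 mm (distance of any of mug, bell, bowl, paint_jar, brush from where it was at the start of the episode above 0.04 m).
It also fails if it takes over 66 s, if anything falls off the work surface, if the arm or the gripper's body presses on something with over 40 N, if the wrist force passes 120 N, or if a joint passes its speed limit or range.

## Working session

There is one attempt and no reset: what is moved stays moved. The work goes in short steps, each a Python script; the robot and the scene stay as the last script left them, time stands still between calls to the robot, and variables do not carry over. Pictures are saved under pics/ and viewed, at most 11 in all, crops included, and the job is handed in when it is done.

```bash
ls; mkdir -p pics
python3 - <<'E'
from station import env, viewer
import cv2, numpy as np
a=viewer.camera("scene");b=viewer.camera("top")
cv2.imwrite("pics/scene.png",a);cv2.imwrite("pics/top.png",b)
for n in("scene","top","wrist"):
  print(n,viewer.camera_params(n))
s=env.read_state();print(s)
E
```

```text
pics
scene {'fx': 416.1453520446951, 'fy': 416.1453520446951, 'cx': 316.4817646573331, 'cy': 194.24733598744658, 'dist': array([-0.00327399,  0.        ,  0.        ,  0.        ,  0.        ]), 'pose': array([[-1.88901408e-01, -8.21578386e-01,  5.37889593e-01,
         1.17087237e+03],
       [ 9.81957317e-01, -1.53170995e-01,  1.10898484e-01,
         1.83510276e+02],
       [-8.72271337e-03,  5.49133501e-01,  8.35689124e-01,
         1.16595576e+03],
       [ 0.00000000e+00,  0.00000000e+00,  0.00000000e+00,
         1.00000000e+00]])}
top {'fx': 383.7023580389471, 'fy': 383.7023580389471, 'cx': 320.80660038044397, 'cy': 201.27304911006485, 'dist': array([-0.03099933,  0.        ,  0.        ,  0.        ,  0.        ]), 'pose': array([[-2.09060821e-02,  9.87189315e-01, -1.58177723e-01,
         3.58077631e+02],
       [-9.99721371e-01, -1.89071887e-02,  1.41314611e-02,
         3.14704454e+01],
       [ 1.09597313e-02,  1.58429083e-01,  9.87309531e-01,
         1.13116590e+03],
       [ 0.00000000e+00,  0.00000000e+00,  0.00000000e+00,
         1.00000000e+00]])}
wrist {'fx': 319
[... 545 characters left out ...]
'qpos': array([-1.21900434e+00,  4.23736314e-01,  1.63057823e+00, -1.85514880e-05,
        1.08859509e+00, -1.89791366e-02]), 'dq': array([ 4.14379075e-05,  6.94346967e-04, -2.37095278e-03,  4.50007772e-04,
        5.29817844e-04,  7.15933243e-04]), 'tau': array([-1.68815527e-04, -5.45615780e+01, -2.74327898e+01,  6.45399769e-02,
        1.88244029e-02, -2.12491972e-05]), 'tool_pos': array([ 226.3619711 , -582.16452137,  302.01079674]), 'orientation': array([ 9.82864248e-01,  1.84329695e-01, -1.17173253e-04, -6.48030303e-04]), 'force': array([-0.5692612 ,  0.01092181, -0.01166195]), 'wrist_torque': array([ 0.00853745,  0.02930037, -0.04689738]), 'grip_force': 0.0, 'width': 87.76205125537206}
```

View pics/top.png

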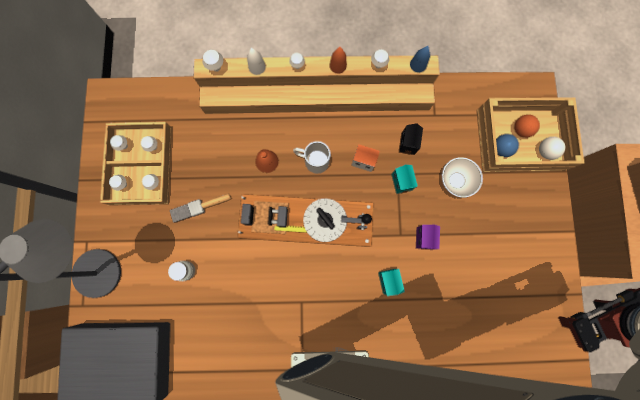

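View pics/scene.png

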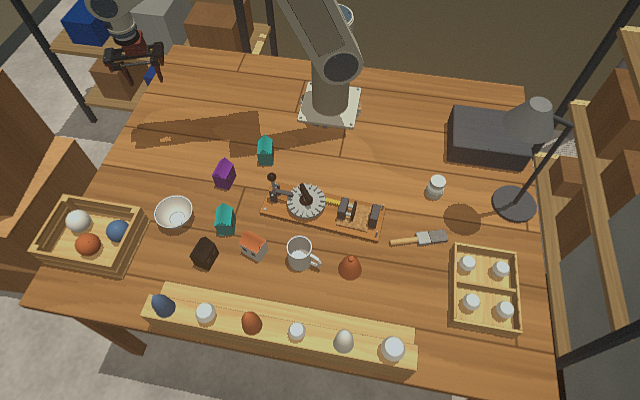

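The house candidates in the top view are orange-roofed (366,157), black (412,138), turquoise (404,179), turquoise (392,282) and purple (428,237). The white and terracotta one at (366,157), in a row with the mug (317,155) and bell (266,160), is the one meant. The clamp's knob is at (325,220) and its pawl ball at (368,218).

```bash
cat > h.py <<'E'
from station import env, set_gripper, viewer, workorder
import cv2, numpy as np
from scipy.spatial.transform import Rotation as R
def down(th):
    "tool pointing down, fingers closing along world angle th"
    y=np.array([np.cos(th),np.sin(th),0]);z=np.array([0,0,-1.]);x=np.cross(y,z)
    return R.from_matrix(np.c_[x,y,z]).as_quat()
def shot(name,fn=None):
    p=viewer.camera_params(name)
    if name=="wrist":
        s=env.read_state();T=np.eye(4);T[:3,:3]=R.from_quat(s["orientation"]).as_matrix();T[:3,3]=s["tool_pos"]
        p["pose"]=T@p["tool_from_camera"]
    im=viewer.camera(name)
    if fn: cv2.imwrite(fn+".png",im);np.savez(fn+".npz",**{k:p[k] for k in("fx","fy","cx","cy","dist","pose")})
    return im,p
def load(fn): return cv2.imread(fn+".png"),dict(np.load(fn+".npz"))
def pt(p,uv,z):
    "pixels -> world points on the plane of height z"
    K=np.array([[p["fx"],0,p["cx"]],[0,p["fy"],p["cy"]],[0,0,1.]])
    n=cv2.undistortPoints(np.array(uv,float).reshape(-1,1,2),K,np.array(p["dist"])).reshape(-1,2)
    d=np.c_[n[:,0],-n[:,1],-np.ones(len(n))]@p["pose"][:3,:3].T;o=p["pose"][:3,3]
    return (o+d*((z-o[2])/d[:,2])[:,None])[:,:2]
def px(p,X):
    X=np.atleast_2d(X);c=(X-p["pose"][:3,3])@p["pose"][:3,:3]
    K=np.array([[p["fx"],0,p["cx"]],[0,p["fy"],p["cy"]],[0,0,1.]])
    return cv2.projectPoints(c*[1,-1,-1],np.zeros(3),np.zeros(3),K,np.array(p["dist"]))[0].reshape(-1,2)
E
python3 - <<'E'
from h import *
p=viewer.camera_params("top")
print(pt(p,[(325,220)],95),pt(p,[(368,218)],136),pt(p,[(366,157)],90),pt(p,[(317,155)],88),pt(p,[(266,160)],88))
# view poses: camera at tool +x 77; choose tool x toward world -x or +x
for th in(0,np.pi,np.pi/2,-np.pi/2):
  for P in([400,-30,380],[480,-20,380],[560,-70,380]): print(th,P,env.ik(P,down(th)))
E
```

```text
[[472.39259063   6.33475972]] [[ 470.88495118 -105.17702029]] [[ 648.26249317 -112.87574117]] [[657.02181228  24.47849429]] [[645.17335061 167.54872658]]
0 [400, -30, 380] [-1.04530881e-01 -2.13072226e-02  2.00540716e+00 -4.44089210e-16
  1.15749271e+00 -1.04530881e-01]
0 [480, -20, 380] [-6.64152869e-02  1.15702952e-01  1.85961387e+00 -4.44089210e-16
  1.16627583e+00 -6.64152869e-02]
0 [560, -70, 380] [-1.45442462e-01  2.52066711e-01  1.68981190e+00 -4.44089210e-16
  1.19971405e+00 -1.45442462e-01]
3.141592653589793 [400, -30, 380] None
3.141592653589793 [480, -20, 380] None
3.141592653589793 [560, -70, 380] None
1.5707963267948966 [400, -30, 380] [-1.04530881e-01 -2.13072226e-02  2.00540716e+00 -4.44089210e-16
  1.15749271e+00 -1.67532721e+00]
1.5707963267948966 [480, -20, 380] [-6.64152869e-02  1.15702952e-01  1.85961387e+00 -4.44089210e-16
  1.16627583e+00 -1.63721161e+00]
1.5707963267948966 [560, -70, 380] [-1.45442462e-01  2.52066711e-01  1.68981190e+00 -4.44089210e-16
  1.19971405e+00 -1.71623879e+00]
-1.5707963267948966 [400, -30, 380] [-1.04530881e-01 -2.13072226e-02  2.00540716e+00 -4.44089210e-16
  1.15749271e+00  1.46626545e+00]
-1.5707963267948966 [480, -20, 380] [-6.64152869e-02  1.15702952e-01  1.85961387e+00 -4.44089210e-16
  1.16627583e+00  1.50438104e+00]
-1.5707963267948966 [560, -70, 380] [-1.45442462e-01  2.52066711e-01  1.68981190e+00 -4.44089210e-16
  1.19971405e+00  1.42535386e+00]
```

Run:
```python
from h import *
q=down(-np.pi/2)
env.reach([480,20,400],q); env.hold(.2)
im,p=shot("wrist","pics/wA")
env.reach([430,0,300],q); env.hold(.2)
im2,p2=shot("wrist","pics/wB")
print(env.read_state()["time_s"])
```

```text
3.475
```

View pics/wA.png

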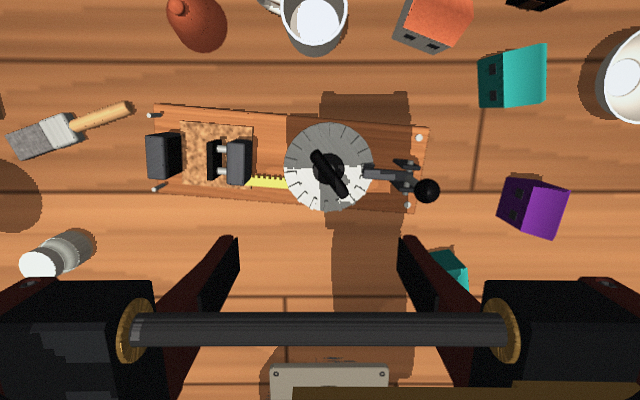

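View pics/wB.png

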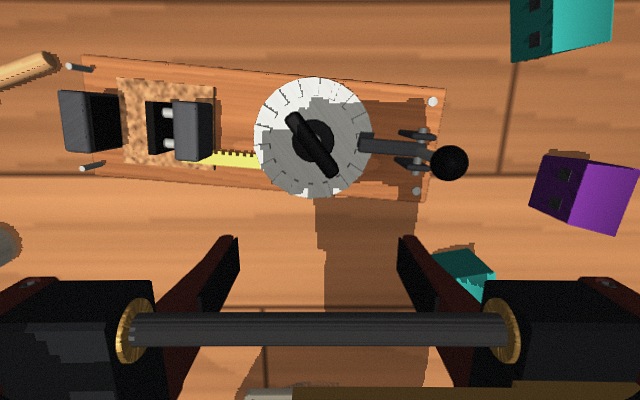

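Shot A shows the house at (432,22), mug (315,20), bell (195,22) and the purple and turquoise decoys. Shot B shows the disc at (313,137), the bar from (292,116) to (332,175), the ball at (449,162), and board corners (84,55) and (446,89).

Run:
```python
from h import *
import itertools
for fn,cor,disc,ball in(("pics/wA",[(155,103),(430,130),(418,214)],(329,167,45),(427,191)),("pics/wB",[(84,55),(446,89),(428,203)],(313,137,60),(449,162))):
    im,p=load(fn)
    g=im.astype(int); hsv=cv2.cvtColor(im,cv2.COLOR_BGR2HSV)
    m=((hsv[...,1]<45)&(hsv[...,2]>95)).astype(np.uint8)
    y,x=np.mgrid[:400,:640]; m[np.hypot(x-disc[0],y-disc[1])>disc[2]*1.12]=0
    m=cv2.morphologyEx(m,cv2.MORPH_CLOSE,np.ones((5,5),np.uint8))
    c=max(cv2.findContours(m,0,1)[0],key=cv2.contourArea)
    w=pt(p,c.reshape(-1,2),55); hull=cv2.convexHull(w.astype(np.float32)); print("disc",cv2.minEnclosingCircle(hull),cv2.fitEllipse(hull)) 
    k=((hsv[...,2]<45)).astype(np.uint8); kk=k.copy(); kk[np.hypot(x-ball[0],y-ball[1])>disc[2]*.45]=0
    c=max(cv2.findContours(cv2.morphologyEx(kk,cv2.MORPH_OPEN,np.ones((5,5),np.uint8)),0,1)[0],key=cv2.contourArea);e=cv2.minEnclosingCircle(c);print("ballpx",e,"w",pt(p,[e[0]],136))
    kk=k.copy(); kk[np.hypot(x-disc[0],y-disc[1])>disc[2]*.9]=0
    c=max(cv2.findContours(kk,0,1)[0],key=cv2.contourArea); print("barpx",cv2.minAreaRect(c), "world top",cv2.minAreaRect(pt(p,c.reshape(-1,2),101).astype(np.float32)))
    w=pt(p,cor,18);print("corners",w.round(1).tolist(),np.linalg.norm(np.diff(w,axis=0),axis=1)); d=w[0]-w[1];print("y axis ang",np.arctan2(d[1],d[0])-np.pi/2)
    cv2.imwrite(fn+"m.png",k*255)
im,p=load("pics/wA")
cv2.imwrite("pics/hc.png",cv2.resize(im[:90,370:480],None,fx=6,fy=6))
im,p=load("pics/wB")
cv2.imwrite("pics/kc.png",cv2.resize(im[50:210,240:480],None,fx=3.3,fy=3.3,interpolation=2))
```

```text
disc ((478.060546875, 1.4692003726959229), 64.88235473632812) ((478.069580078125, 3.77327823638916), (120.0597915649414, 126.1267318725586), 151.0126953125)
ballpx ((425.6600036621094, 190.5), 13.13499641418457) w [[ 468.97220238 -100.39064128]]
barpx ((331.0993347167969, 172.8184814453125), (54.870269775390625, 28.96620750427246), 65.55604553222656) world top ((481.3353576660156, 3.4287147521972656), (67.48605346679688, 34.86452865600586), 24.013769149780273)
corners [[563.2, 244.1], [527.0, -138.9], [401.8, -133.2]] [384.78041897 125.36483413]
y axis ang -0.09398190129703088
disc ((478.0907287597656, 5.758014678955078), 60.783023834228516) ((478.0008544921875, 5.512617111206055), (119.75288391113281, 121.1094970703125), 80.098876953125)
ballpx ((448.5, 162.5), 19.039531707763672) w [[ 469.04271019 -101.20361096]]
barpx ((313.9533386230469, 144.217529296875), (73.11723327636719, 41.760986328125), 73.49563598632812) world top ((478.55767822265625, 3.5939903259277344), (63.04927062988281, 36.43803405761719), 15.539892196655273)
corners [[561.6, 243.5], [529.5, -137.5], [401.7, -130.9]] [382.30780613 127.97805088]
y axis ang -0.08405515600763702
```

View pics/hc.png

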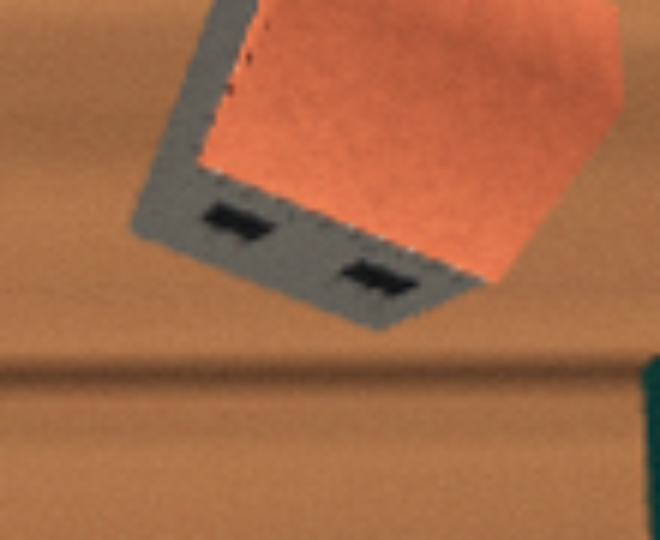

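View pics/kc.png

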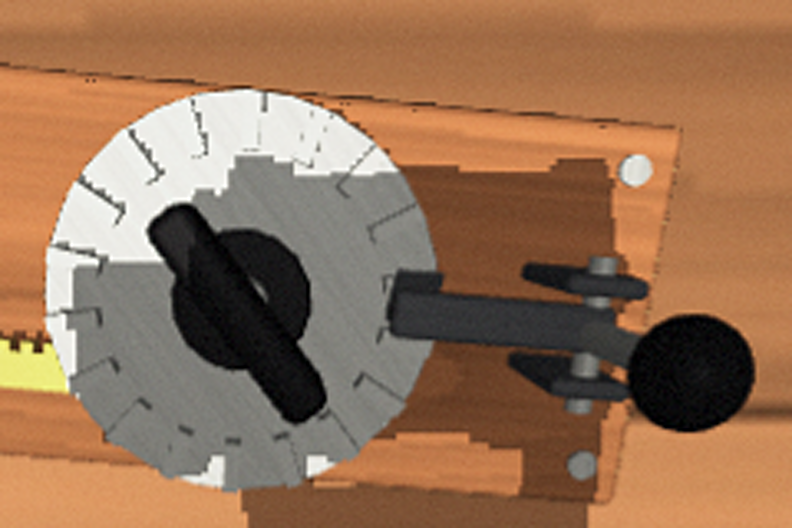

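The crop confirms the house: terracotta gable roof and off-white walls, with foot corners at shot A pixels (391.7,38.7) and (433.3,54.2). In the knob crop the pawl is in, and the bar's top runs from (292,117) to (332,172).

```bash
cat >> h.py <<'E'
PHI=-0.086
XH=np.array([np.cos(PHI),np.sin(PHI)]);YH=np.array([-np.sin(PHI),np.cos(PHI)])
KNOB=np.array([478.1,5.5]);ORG=KNOB+85*YH;BED=ORG+80*YH;HINGE=KNOB-105*YH
def C(x,y,z): return [*(ORG+x*XH+y*YH),z]
E
python3 - <<'E'
from h import *
im,p=load("pics/wB")
w=pt(p,[(292.1,117.3),(331.8,171.8)],101);d=w[0]-w[1];print("bar",w.mean(0),np.hypot(*d),np.arctan2(d[1],d[0]))
im2,p2=load("pics/wA")
w=pt(p2,[(391.7,38.7),(433.3,54.2)],0);d=w[1]-w[0];print("house",w,np.hypot(*d),np.arctan2(d[1],d[0]))
f=lambda x,y,z:np.array(C(x,y,z))
print("fixed jaw corners proj",px(p,[f(-28,122,78),f(28,122,78),f(45,130,25),f(45,30,25),f(0,-190,136)]).round(1).tolist())
set_gripper(0)
q=down(PHI)
P=lambda a,off,dz=-8:C(0,-190-70*np.sin(a)+off,66+70*np.cos(a)+dz+env.tips_ahead)
s=P(0,40);env.reach([s[0],s[1],s[2]+40],q)
env.move_l(s,q)
print(env.read_state()["time_s"])
env.move_l(P(0,24),rate=80,f_stop=8)
for a in(.1,.2,.3,.4,.5,.6,.7):
    r=env.move_l(P(a,24),rate=90,f_stop=12); s=env.read_state();print(a,r,s["force"].round(1),s["time_s"])
    if r:break
env.hold(.6)
t=env.read_state()["tool_pos"];env.move_l([t[0],t[1]+15,t[2]+60],rate=200)
im,p=shot("top","pics/t2")
print(env.read_state()["time_s"])
E
```

```text
bar [478.62589611   5.0371281 ] 58.45763118215846 0.632797543605203
house [[ 646.94619334  -80.71305586]
 [ 627.48077813 -139.11585916]] 61.56126885540532 -1.8925131958490395
fixed jaw corners proj [[91.7, 153.2], [84.5, 90.6], [110.5, 75.5], [207.8, 85.1], [445.8, 162.5]]
6.6583
0.1 False [ 0.9  0.1 -0.9] 7.2583
0.2 False [0.6 0.2 0.3] 7.5083
0.3 False [-0.  -0.1  0.1] 7.7583
0.4 False [ 0.2  0.3 -0.3] 8.0083
0.5 False [0.  0.1 0.2] 8.2583
0.6 False [-0.3 -0.3 -0.4] 8.5083
0.7 False [-0.  -0.4  0.4] 8.7583
9.8667
```

Run:
```python
from h import *
im,p=load("pics/t2")
for y,z in((-190,136),(-238,117)): print(px(p,[C(0,y,z)]))
cv2.imwrite("pics/t2c.png",cv2.resize(im[180:260,220:420],None,fx=4,fy=4))
```

```text
[[365.71286889 218.73235172]]
[[382.77914112 220.72380041]]
```

View pics/t2c.png

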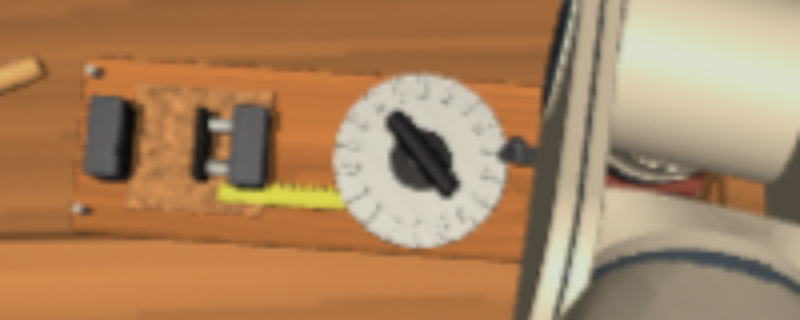

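The arm hides the ball, but the nose, now at the disc's edge at crop (505,150), has swung clear of the teeth, so the pawl is out. Next I unwind the knob.

Run:
```python
from h import *
q=down(.633-np.pi/2)
set_gripper(44)
env.reach([*KNOB,250],q)
env.move_l([*KNOB,151],q,rate=150,f_stop=15)
set_gripper(0)
s=env.read_state();print("grip",s["width"],s["grip_force"],s["tool_pos"],s["time_s"],s["wrist_torque"])
j=s["qpos"].copy();q0=j[5]
n=0
for d in list(np.arange(.25,.95,.25))+list(np.arange(1.0,1.7,.04)):
    j[5]=q0-d; env.move_joints(j); s=env.read_state()
    print(round(d,2),round(q0-s["qpos"][5],3),s["wrist_torque"].round(2),s["force"].round(1),round(s["time_s"],2))
    if abs(s["wrist_torque"][2])>.4: break
```

```text
grip 13.589374079557391 29.980361759662628 [478.30769985   5.50862114 151.36897717] 13.0917 [-0.00739972  0.10277602 -0.05603699]
0.25 0.246 [0.17 0.11 0.02] [-0.9  0.9  2.1] 13.44
0.5 0.494 [0.37 0.21 0.03] [-2.9  2.8  3.9] 13.79
0.75 0.743 [0.59 0.36 0.04] [-2.9  2.1  4.9] 14.14
1.0 0.995 [0.65 0.42 0.02] [-3.   3.2  4.7] 14.49
1.04 1.034 [ 0.66  0.36 -0.01] [-3.2  3.7  4.9] 14.74
1.08 1.074 [0.57 0.41 0.02] [-3.2  3.9  5.1] 14.99
1.12 1.114 [0.62 0.36 0.06] [-3.9  3.3  4. ] 15.24
1.16 1.154 [0.6  0.43 0.08] [-2.8  3.7  5.6] 15.49
1.2 1.194 [0.56 0.37 0.06] [-3.4  3.5  6.2] 15.74
1.24 1.234 [0.64 0.46 0.02] [-3.7  3.5  4.9] 15.99
1.28 1.274 [0.57 0.44 0.07] [-3.7  2.5  6.1] 16.24
1.32 1.314 [0.6  0.44 0.08] [-4.1  3.6  6.1] 16.49
1.36 1.354 [0.6  0.44 0.02] [-3.5  3.1  5.9] 16.74
1.4 1.394 [ 0.53  0.42 -0.  ] [-4.3  3.2  6.1] 16.99
1.44 1.434 [ 0.53  0.45 -0.02] [-4.   3.7  6. ] 17.24
1.48 1.473 [ 0.42  0.46 -0.74] [-4.2  3.1  6.6] 17.49
```

The torque of -0.74 N m at 1.473 rad shows the hard stop, so the jaw is fully open. I'll release the knob and look at the house from above.

Run:
```python
from h import *
s=env.read_state();j=s["qpos"].copy();j[5]+=.02
env.move_joints(j);s=env.read_state();print("zero q6",s["qpos"],s["wrist_torque"])
np.save("zero.npy",np.r_[s["qpos"],s["tool_pos"],s["orientation"]])
set_gripper(50)
t=s["tool_pos"];env.move_l([t[0],t[1],240],rate=200)
env.reach([600,-118,330],down(-np.pi/2));env.hold(.15)
im,p=shot("wrist","pics/wC");shot("top","pics/t3")
cv2.imwrite("pics/wCc.png",im)
print(env.read_state()["time_s"])
hsv=cv2.cvtColor(im,cv2.COLOR_BGR2HSV)
print(px(p,[[660.9,-117.8,47]]),px(p,[[660.9,-117.8,94]]))
```

```text
zero q6 [-1.34933002e-02  4.61810352e-01  2.04102228e+00  1.00226516e-03
  6.39548320e-01 -5.26028619e-01] [ 0.37487267  0.16154691 -0.0297445 ]
20.9667
[[318.14195132 122.98086   ]] [[318.17128248 125.20545299]]
```

View pics/wCc.png

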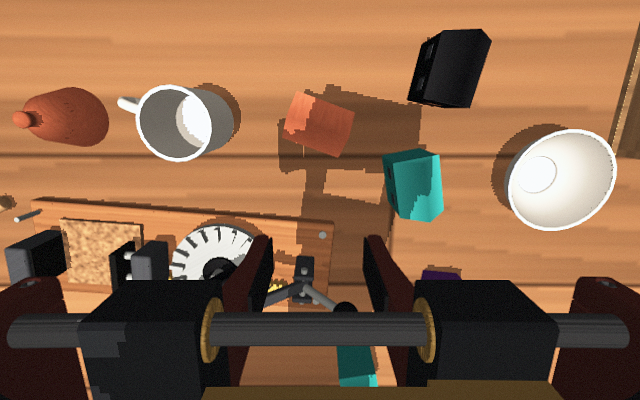

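The picture shows the house roof with corners near (297,91), (354,106), (342,157) and (285,140). The pawl stays swung out with its ball at about (345,308).

Run:
```python
from h import *
im,p=load("pics/wC")
hsv=cv2.cvtColor(im,cv2.COLOR_BGR2HSV)
print(hsv[120,340],hsv[105,305],hsv[80,320],hsv[165,310],hsv[120,380])
b,g,r=[im[...,i].astype(float) for i in range(3)]
m=((g-b)/(r+1)<.14)&((r-g)/(r+1)>.35);m=m.astype(np.uint8)
m[:80]=0;m[170:]=0;m[:,:270]=0;m[:,370:]=0
m=cv2.morphologyEx(m,cv2.MORPH_OPEN,np.ones((3,3),np.uint8))
c=max(cv2.findContours(m,0,1)[0],key=cv2.contourArea)
print(cv2.contourArea(c),cv2.boxPoints(cv2.minAreaRect(c)).round(1).tolist())
for z in(66,80):
  rc=cv2.minAreaRect(pt(p,c.reshape(-1,2),z).astype(np.float32));print(z,rc)
w=pt(p,[(297,91),(354,106),(342,157),(285,140)],66);print(w.round(1).tolist(),w.mean(0),np.linalg.norm(w-np.roll(w,1,0),axis=1))
```

```text
[  8 170 150] [  9 160 238] [ 13 138 221] [ 13 152 106] [ 12 148 105]Traceback (most recent call last):
  File "<stdin>", line 9, in <module>
ValueError: max() iterable argument is empty
```

Run:
```python
from h import *
im,p=load("pics/wC")
hsv=cv2.cvtColor(im,cv2.COLOR_BGR2HSV)
m=((hsv[...,0]<=10)&(hsv[...,1]>140)&(hsv[...,2]>110)).astype(np.uint8)
m[:80]=0;m[170:]=0;m[:,:270]=0;m[:,370:]=0
m=cv2.morphologyEx(m,cv2.MORPH_OPEN,np.ones((5,5),np.uint8))
c=max(cv2.findContours(m,0,1)[0],key=cv2.contourArea)
print(cv2.contourArea(c),cv2.boxPoints(cv2.minAreaRect(c)).round(1).tolist())
for z in(66,80):
  rc=cv2.minAreaRect(pt(p,c.reshape(-1,2),z).astype(np.float32));print(z,rc)
w=pt(p,[(297,91),(354,106),(342,157),(285,140)],66);print(w.round(1).tolist(),w.mean(0),np.linalg.norm(w-np.roll(w,1,0),axis=1))
```

```text
2996.5 [[278.20001220703125, 136.5], [295.20001220703125, 89.5999984741211], [357.8999938964844, 112.4000015258789], [340.8999938964844, 159.3000030517578]]
66 ((659.582275390625, -117.8091812133789), (69.99492645263672, 51.017234802246094), 70.477783203125)
80 ((660.290771484375, -117.79869842529297), (67.15726470947266, 48.94898223876953), 70.47779846191406)
[[693.3, -96.2], [678.8, -154.8], [626.1, -143.7], [644.1, -82.5]] [ 660.57021008 -119.28573649] [51.09386168 60.43746587 53.88147037 63.75053786]
```

Run:
```python
from h import *
th=1.26-np.pi/2;H=[660.2,-118.2];q=down(th)
set_gripper(88)
env.reach([*H,190],q)
print("hit",env.move_l([*H,109],q,rate=130,f_stop=12))
set_gripper(0);s=env.read_state();print(s["width"],s["grip_force"],s["tool_pos"])
g=s["tool_pos"][2]
env.move_l([*H,g+20],rate=80);env.move_l([*H,g+115],rate=180)
q=down(PHI)
env.move_l([*BED,g+110],q,rate=180);env.hold(.2)
s=env.read_state();print(s["width"],s["force"],s["tool_pos"],s["time_s"])
im,p=shot("wrist","pics/wD");shot("scene","pics/s3")
print(px(p,[C(-28,122,78),C(28,122,78),C(-28,38,78),C(28,38,78)]).round(1).tolist())
```

```text
hit False
50.12331864878799 29.769588482449763 [ 660.13209608 -118.16591437  109.21183363]
50.06236577836515 [ 0.03865381  0.05279004 -4.57842854] [492.49098453 169.50023816 219.17121029] 27.575
[[277.5, 160.5], [357.5, 160.5], [281.3, 268.6], [353.7, 268.6]]
```

View pics/wD.png

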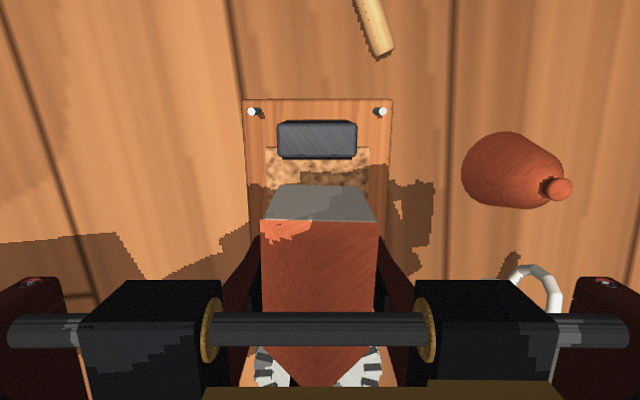

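The fixed jaw's inner top edge at (277–357,159) matches the prediction. The house's end wall runs from (262,221)–(378,221) to its foot at (276,185)–(362,185).

Run:
```python
from h import *
im,p=load("pics/wD")
for y in(108,112,116): print(y,px(p,[C(-25,y,176),C(25,y,176),C(-25,y,110),C(25,y,110)]).round(1).tolist())
t=[*BED];z0=109.2
env.move_l([*t,z0+32],rate=130)
hit=env.move_l([*t,z0+22],rate=25,f_stop=5)
s=env.read_state();print(hit,s["tool_pos"],s["force"],s["time_s"])
```

```text
108 [[257.7, 230.7], [377.2, 230.7], [276.9, 191.3], [358.0, 191.3]]
112 [[257.2, 221.7], [377.7, 221.7], [276.7, 185.0], [358.3, 185.0]]
116 [[256.7, 212.5], [378.2, 212.5], [276.5, 178.6], [358.5, 178.6]]
True [492.95286666 170.15469527 133.95978217] [-0.57727116  0.88608708  4.5305223 ] 28.7917
```

Run:
```python
from h import *
set_gripper(84)
t=env.read_state()["tool_pos"];env.move_l([t[0],t[1],250],rate=180)
set_gripper(0)
q=down(PHI)
P=lambda a,off,dz=-6:C(0,-190-70*np.sin(a)+off,66+70*np.cos(a)+dz+env.tips_ahead)
s=P(.75,-42);env.reach([s[0],s[1],s[2]+45],q)
shot("top","pics/t4")
env.move_l(s,q)
print(env.move_l(P(.75,-25),rate=80,f_stop=8),env.read_state()["force"])
for a in(.65,.55,.45,.35,.25,.15):
    r=env.move_l(P(a,-24),rate=90,f_stop=12); s=env.read_state();print(a,r,s["force"].round(1),s["time_s"])
    if r:break
env.hold(.3)
t=P(.3,-40);env.move_l(t,rate=150);env.move_l([t[0],t[1],t[2]+60],rate=200);env.hold(.2)
t=C(0,-150,300)
env.reach([400,-20,330],down(-np.pi/2)) ;env.hold(.15)
shot("wrist","pics/wE")
print(env.read_state()["time_s"])
```

```text
True [-1.82453418 -3.78083205  2.87914814]
0.65 False [ 0.6 -2.1  1.8] 33.975
0.55 False [ 0.5 -1.2  0.1] 34.225
0.45 False [ 0.2 -0.9 -0.4] 34.475
0.35 False [-0.5 -0.7 -0.4] 34.725
0.25 False [ 0.7 -0.2 -0.4] 34.975
0.15 False [-0.3 -0.3  0.7] 35.225
38.25
```

View pics/wE.png

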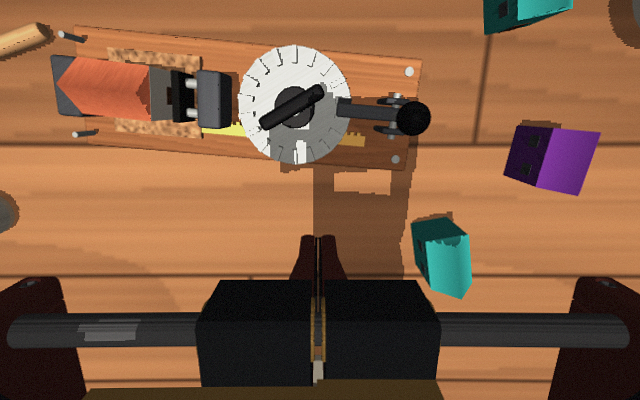

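The pawl is in, with its ball at (413,118), and the house stands upright between the jaws at (105,88). Now I wind forward.

Run:
```python
from h import *
z=np.load("zero.npy");Q=z[9:13];T=z[6:9]
set_gripper(44)
env.reach([*KNOB,250],Q)
env.move_l([*KNOB,151],Q,rate=150,f_stop=15)
set_gripper(0)
s=env.read_state();print("grip",s["width"],s["qpos"][5],z[5],s["time_s"])
j=s["qpos"].copy();q0=z[5]
for d in(.2,.42,.6,.8,.95,1.03,1.085):
    j[5]=q0+d; env.move_joints(j); s=env.read_state()
    print(d,round(s["qpos"][5]-q0,3),s["wrist_torque"].round(2),s["force"].round(1),round(s["time_s"],2))
env.hold(.2);print(env.read_state()["qpos"][5]-q0)
set_gripper(44)
t=env.read_state()["tool_pos"];env.move_l([t[0],t[1],240],rate=180)
env.reach([400,-20,330],down(-np.pi/2));env.hold(.15)
im,p=shot("wrist","pics/wF");print(env.read_state()["time_s"])
cv2.imwrite("pics/wFc.png",cv2.resize(im[20:180,40:440],None,fx=2,fy=2))
```

```text
grip 13.65101627305072 -0.5262095635944675 -0.526028619443104 42.2167
0.2 0.196 [-0.05 -0.14 -0.01] [-0.5  0.8  0.2] 42.52
0.42 0.414 [-0.01 -0.11 -0.03] [-0.1  0.3  0.7] 42.85
0.6 0.593 [ 0.06 -0.11 -0.05] [-0.5 -1.1  0.4] 43.14
0.8 0.792 [-0.08 -0.15 -0.03] [ 0.9  0.3 -0.2] 43.45
0.95 0.942 [-0.01 -0.17  0.03] [-0.3  0.2  0.7] 43.72
1.03 1.024 [-0.06 -0.17  0.  ] [-0.5 -0.3  0.6] 43.97
1.085 1.081 [-0.02 -0.22  0.12] [-0.3  0.2 -1. ] 44.22
1.0831052374789607
46.8083
```

View pics/wFc.png

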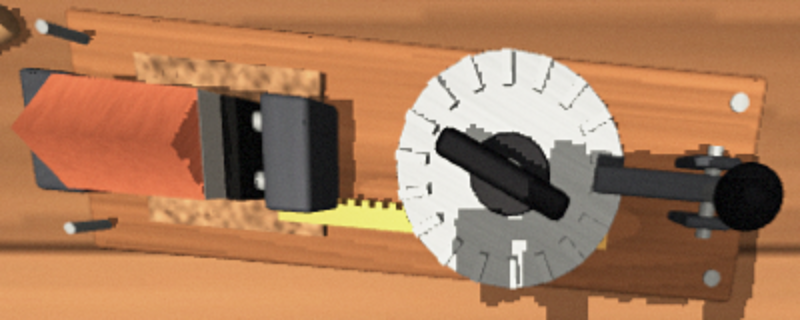

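The pad is against the house and the pawl is in, with its ball at crop (748,195). I'll measure the bar's turn between shots E and F to confirm the click.

Run:
```python
from h import *
a=[]
for fn,e in(("pics/wE",[(264,125),(322,90)]),("pics/wF",[(263.5,90),(320,124)])):
    im,p=load(fn);v=cv2.cvtColor(im,cv2.COLOR_BGR2HSV)[...,2]
    y,x=np.mgrid[:400,:640];c=np.mean(e,0)
    k=((v<40)&(np.hypot(x-c[0],y-c[1])<40)).astype(np.uint8)
    w=pt(p,np.c_[x[k>0],y[k>0]],101);w=w-w.mean(0)
    r=np.hypot(*w.T);w=w[r>22]
    u=np.linalg.svd(w,full_matrices=False)[2][0]
    a1=np.arctan2(u[1],u[0])%np.pi; d=np.diff(pt(p,e,101),axis=0)[0];a2=np.arctan2(d[1],d[0])%np.pi
    print(a1,a2);a.append((a1,a2))
    b=((v<40)&(np.hypot(x-414,y-118)<22)).astype(np.uint8);print("ball",cv2.minEnclosingCircle(cv2.findNonZero(cv2.morphologyEx(b,cv2.MORPH_OPEN,np.ones((7,7),np.uint8)))))
print("turn",np.subtract(a[0],a[1]))
```

```text
2.074437312040117 2.08972659967587
ball ((412.0904541015625, 117.92964935302734), 17.9191837310791)
1.0719950699106375 1.0454686794664925
ball ((413.0799865722656, 117.91999816894531), 17.916919708251953)
turn [1.00244224 1.04425792]
```

Run:
```python
from h import *
print(workorder.sign_off())
```

```text
the job is handed in; nothing more can be done
None
```

The job is handed in: the house stands upright on the bed, the pawl is in the teeth, and the knob is at the third click (turn measured at 1.00–1.04 rad) with the pad against the house; sign-off returned no verdict.

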